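# Register a lino block on the printing board and lock it with its key

### The job

Slide the lino block into the corner of the registration board until its two edges sit flush against both aluminium stop bars. Then take the red-gripped locking key out of its wooden stand, turn it to match the slot, and push its flat shank down through the block into the board until the collar rests on the block, and let go. Leave the block flush against both stops, and do not shift the ink bottles or the sharpener.

Things in the scene. Friction and masses are not known exactly. Their poses are not given: they have to be found in the camera images.
- stop_corner (a point): inner corner of the fixed grey board, at its top (18 mm over the table): where the inner faces of the two aluminium stop bars would meet. Back bar: along board y, inner face at x = 0 of this point; side bar: along board x, inner face at y = 0. Bars 18 mm wide (on the + side of these faces), 14 mm high, from -205 to -15 mm in length. Board reaches -210 to +20 mm in x and y. Board axes, z up
- board_slot (a point): middle of the slot through the board, at its upper side, 105 mm in -x and 50 mm in -y of stop_corner; the slot is 17 mm (board x) by 27 mm (board y) and 18 mm deep down to the table top
- block_center (a point): centre (half-way up) of the loose wooden block, 130 (its x) x 100 (its y) x 24 mm high, 0.25 kg, green carved lino 3 mm proud on its +x part. Starts flat on the board, 15 to 50 mm short of both stops, turned up to 0.2 rad; its +x side belongs to the back bar, its +y side to the side bar. Home, this point is 65 mm in -x and 50 mm in -y of stop_corner. Friction on the board about 0.6
- block_corner (a point): lower +x +y corner of the block, which goes to stop_corner; block axes. While the block is turned, one end of an edge meets its bar first; a push at the middle of the opposite edge may then jam by friction, a push nearer the end that lags squares it up
- block_slot (a point): middle of the mouth of the slot right through the block, at its wooden upper side (24 mm over its underside), 40 mm in block -x of its centre; the slot is 16 mm (block x) by 26 mm (block y), over the board's slot when the block is home
- key_grip (a point): middle of the red grip of the loose key: grip 12 (key x) x 34 (key y) x 40 mm high; under it a brass collar 22 x 34 x 5 mm, its underside 25 mm below this point; under that the steel shank, 12 (key x) x 22 (key y) x 36 mm long, last 6 mm tapered to 6 x 16. Key z up, 0.13 kg, same after a half turn about z. Starts upright in the stand, collar on its top
- key_collar (a point): middle of the underside of the key's collar, 36 mm above the foot of the shank; key axes
- stand_top (a point): middle of the top of the fixed dark wooden stand, 74 x 74 mm (90 x 90 mm at the foot), 42 mm high, with a slot 16 mm (its x) by 26 mm (its y) down to the table in which the key stands; stand axes
- blue_ink: ink bottle with dark blue ink, loose, 47 mm across, 67 mm high; origin at the middle of its underside
- red_ink: ink bottle with dark red ink, loose, 47 mm across, 67 mm high; origin at the middle of its underside
- sharpener: blue barrel sharpener, loose, 44 mm across, 59 mm high; origin at the middle of its underside
Mind the look-alikes: they are no part of the job. Leave any pink look-alike of the part that bears key_grip alone.

How it is judged:
On the way, in this order (a step that is already met when the one before it is completed fails the run):
1. the block is pushed home: both edges flush against the stop bars (within 2.5 mm) and square to them, flat on the board (x of block_corner in the frame of stop_corner above -0.0025 m and y of block_corner in the frame of stop_corner above -0.0025 m and z of block_corner in the frame of stop_corner below 0.003 m and angle between the x axis of block_corner and the x axis of stop_corner, either way round below 0.03 rad), for 0.2 s.
2. the key is out of its stand and carried away from it (80 mm or more) (horizontal distance between key_grip and stand_top above 0.08 m), for 0.1 s.
3. the key is threaded down through the block into the board, its collar on the block (z of key_collar in the frame of block_slot below 0.003 m and horizontal distance between key_collar and board_slot below 0.006 m and angle between key_collar's own z axis and vertical below 0.1 rad), for 0.1 s.
At the end, for the whole second after the job is handed in: The block lies flat on the board, both edges within 2.5 mm of the stop bars and square within 0.03 rad; the key stands upright (within 0.1 rad) through both slots, its collar on the block (within 3 mm), its axis within 6 mm of the board slot's middle; both released and at rest (all of step 1 and all of step 3 and linear speed of each of key, block below 0.02 m/s); the robot touches nothing.
It fails at once if an ink bottle or the sharpener is shifted by more than 20 mm (distance of any of blue_ink, red_ink, sharpener from where it was at the start of the episode above 0.02 m).
It also fails if it takes over 72 s, if anything falls off the work surface, if the arm or the gripper's body presses on something with over 40 N, if the wrist force passes 120 N, or if a joint passes its speed limit or range.

### The arm

A 6-joint arm with a two-finger parallel gripper is mounted at the origin on the work surface; the furniture and walls round the work are solid. World frame = base frame: x ahead of the robot, y to its left, z up, the work surface at z = 0. Lengths are in m, angles in rad, forces in N, time in s.
With the tool pointing down it reaches from about 0.375 to 0.825 m from the base axis. Payload 5.5 kg.
Tool frame: the origin (TCP) lies midway between the tips of the shut fingers; the grasp point (between the pads) lies 19 mm behind it; z points along the fingers, y is the line along which they close (so a half turn about z gives the same grasp; the last joint's range is limited). The gripper opens to 85 mm and grips with 20 to 120 N. Pads are 22 mm wide; open, the fingers measure 114 mm over their backs; the gripper's body (76 mm by 85 mm) begins 54 mm behind the grasp point. The pads swing forward as they close: fully open they stand 13 mm farther back than shut.
Start: joints at [1.22, 0.314, -0.047, 1.21, 0, 1.571], TCP at [0.206, 0.563, 0.231] pointing down, gripper open.
Joint ranges: [-2.67, 2.67], [-0.69, 1.73], [-1.03, 1.25], [-2.08, 2.16], [-1.42, 1.45], [-3.14, 3.14]. Speed limits (rad/s): [2.39, 2.39, 3.01, 3.14, 3.14, 3.14].

### API

Orientations are given as a unit quaternion [w, x, y, z].
In Python, from station import robot gives the robot as it stands. The module is installed in compiled form; this text tells all that it offers.
- The arm moves only by the tool apply_moves, never from a script. Its argument "rows" is a list of rows, each a list of 2 entries, a list of its own where there are three numbers: the shift along the tool's x, y, z in m, then the turn, a rotation vector about the tool's x, y, z in degrees. In form: [[[x, y, z], [wx, wy, wz]], ...]. A call has 1 to 5 rows; each row is the pose to reach, as a shift and turn from the pose commanded when the call began, along the tool's axes at that moment; what a row does not reach only later rows make up. A row lasts 1/10 s, in which the tool goes at most 50 mm and 8.59 degrees, less where a joint would pass 70% of its speed; a pose out of reach is approached as far as the arm can. A call with a gripper value outside its range is refused whole. "claw" is the finger opening in m, from 0 to 0.0854, set as the call begins (left out, the last holds). The fingers move at their own pace and stop on an object; the grip force is fixed at half the most. Time passes only in rows, so rows that repeat a pose let the fingers close. It gives the time, the measured TCP pose, the force, the opening and the grip force at its end, in the units of the state.
- robot.get_obs(): the state, without advancing time (a new reading comes with each control period).
- robot.capture(name): name is "scene" or "top" or "wrist"; returns (picture, depth): 420x560x3 uint8, blue, green, red; 420x560 float32, m along the optical axis (not along the pixel's ray), 0 where there is no reading.
- robot.get_calibration(name): a dict with "mtx" (3x3 intrinsics, pixels), "T" (4x4, takes a point from camera to world coordinates); the wrist camera has in their place "mount" (4x4, takes a point from camera to tool coordinates, whose origin is the TCP and whose axes are the flange's). Camera axes: x right, y up, looking along -z (the intrinsics and any distortion apply to the point x, -y, -z); pixel columns grow to the right and rows downward; lengths in m; the calibration is good to about 2 mm. The wrist camera is an equidistant fisheye: a pixel r from the principal point sees the ray r / f radians off the axis. A picture is of the moment at which its call begins: read the wrist's pose just before it. get_calibration takes no time and is no camera call.
- robot.sign_off(): hands the job in; it is judged then, once.
Trained networks look in the newest picture that a camera, given by its name, has taken for a name from the list of things; names that differ only in an ending like _2 or _b are one class to them, and where a whole thing is asked for, a point or a joint stands for the part that bears it (a point fixed in the world has none). Each returns a list of dicts, best first, with "p" (0 to 1); they miss things now and then, are a little off and sometimes report something else, mostly with a low value. They report only what shows in the picture. A call takes as long as a camera call. They do not tell look-alikes from the thing itself.
- robot.recognise(camera, query): "position" ([x, y, z] in m, in world coordinates, good to about 4 mm: the middle of the surface that is visible of it).
The state is a dict: "t": time; "joint_pos": joint angles; "joint_velocities": joint speeds; "joint_torque": joint torques, N m; "eef_pos": TCP position; "eef_rot": TCP orientation; "contact_force": force on the tool from outside, world axes, zero at the start; "ft_torque": the same for the moment, N m; "grip_width": opening from 0.0 (shut) to 1.0 (fully open); "grasp_force": force on a finger pad.
Only numpy, scipy, OpenCV 4.12 (cv2) and the standard library are available. Lean on these libraries where they do the work, as an engineer would, in place of code of your own. Each camera call takes 0.05 s, during which the arm holds its last target. There are 200 camera calls.

## Working session

There is one attempt and no reset: what is moved stays moved. The work goes in short steps, Python scripts to look and compute and a tool call to move; the robot and the scene stay as the last step left them, time stands still between calls to the robot, and variables do not carry over. Pictures are saved under pics/ and viewed, at most 10 in all, crops included, and the job is handed in when it is done.

Besides the shell and the picture viewer there is one more tool, called after "Call:" as name(argument=value, ...) on one line, values as JSON. apply_moves: Moves the arm, as the interface text tells. Its arguments: {"type":"object","properties":{"rows":{"type":"array","items":{"type":"array"}},"claw":{"type":"number"}},"required":["rows"]}

```bash
mkdir -p pics
cat > h.py <<'E'
import numpy as np, cv2
from station import robot
from scipy.spatial.transform import Rotation as R
def world(cam):
    img,d=robot.capture(cam); c=robot.get_calibration(cam); K=np.array(c["mtx"]);T=np.array(c["T"])
    v,u=np.mgrid[:420,:560]
    x=(u-K[0,2])/K[0,0]*d; y=(v-K[1,2])/K[1,1]*d
    P=np.stack([x,-y,-d],-1)@T[:3,:3].T+T[:3,3]
    P[d==0]=np.nan
    return img,d,P
def tool():
    o=robot.get_obs(); q=o["eef_rot"]
    return np.array(o["eef_pos"]),R.from_quat([q[1],q[2],q[3],q[0]]),o
E
python3 - <<'E'
from h import *
p,r,o=tool(); print(p,r.as_matrix().round(3),o["t"])
for cam in ["top","scene"]:
    img,d,P=world(cam); np.savez(f"{cam}.npz",img=img,P=P,d=d)
    cv2.imwrite(f"pics/{cam}1.png",img)
    print(cam,robot.get_calibration(cam))
    for n in ["stop_corner","board_slot","block_center","block_corner","block_slot","key_grip","key_collar","stand_top","blue_ink","red_ink","sharpener"]:
        print(n,[(np.round(e["position"],3).tolist(),round(e["p"],2)) for e in robot.recognise(cam,n)][:3])
E
```

```text
[0.2059779  0.5628895  0.23043931] [[-0.939  0.344 -0.001]
 [ 0.344  0.939 -0.002]
 [-0.    -0.002 -1.   ]] 0.0
top {'mtx': array([[494.85980879,   0.        , 283.00295276],
       [  0.        , 494.85980879, 202.74390561],
       [  0.        ,   0.        ,   1.        ]]), 'T': array([[ 0.02208219,  0.98398388, -0.17688443,  0.34815265],
       [-0.9996954 ,  0.01978198, -0.01475718, -0.07656448],
       [-0.0110217 ,  0.17715642,  0.98412099,  1.17866032],
       [ 0.        ,  0.        ,  0.        ,  1.        ]])}
stop_corner [([0.584, 0.047, 0.023], 0.72), ([0.487, -0.243, 0.085], 0.33)]
board_slot [([0.581, 0.046, 0.014], 0.75)]
block_center [([0.6, 0.07, 0.043], 0.6)]
block_corner [([0.6, 0.068, 0.047], 0.68), ([0.488, -0.243, 0.084], 0.47)]
block_slot [([0.603, 0.066, 0.046], 0.92), ([0.49, -0.243, 0.086], 0.29)]
key_grip [([0.509, -0.355, 0.064], 0.61), ([0.434, -0.349, 0.062], 0.51), ([0.486, -0.239, 0.086], 0.5)]
key_collar [([0.49, -0.243, 0.086], 0.57), ([0.438, -0.358, 0.07], 0.51), ([0.509, -0.36, 0.06], 0.44)]
stand_top [([0.484, -0.235, 0.044], 0.81), ([0.397, 
[... 521 characters left out ...]
  0.82214132,  0.56899403,  0.67815551],
       [ 0.        ,  0.        ,  0.        ,  1.        ]])}
stop_corner [([0.64, 0.015, 0.017], 0.78)]
board_slot [([0.642, 0.02, 0.017], 0.63)]
block_center [([0.618, 0.055, 0.044], 0.91)]
block_corner [([0.611, 0.057, 0.043], 0.83)]
block_slot [([0.618, 0.051, 0.041], 0.92)]
key_grip [([0.521, -0.362, 0.049], 0.76), ([0.494, -0.239, 0.062], 0.63), ([0.441, -0.362, 0.054], 0.59)]
key_collar [([0.518, -0.361, 0.049], 0.96), ([0.498, -0.246, 0.066], 0.56), ([0.443, -0.363, 0.056], 0.53)]
stand_top [([0.51, -0.251, 0.036], 0.79)]
blue_ink [([0.632, -0.232, 0.061], 0.81)]
red_ink [([0.429, -0.138, 0.037], 0.77)]
sharpener [([0.406, 0.2, 0.039], 0.85)]
```

View pics/top1.png

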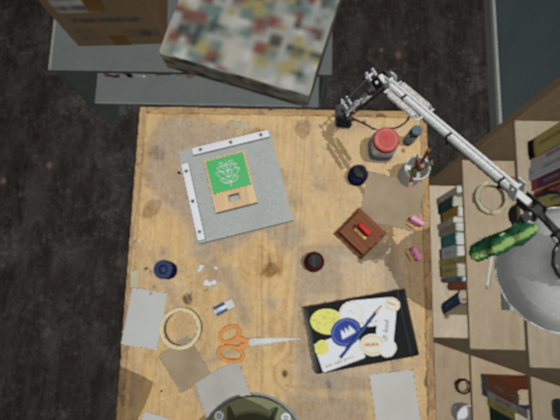

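View pics/scene1.png

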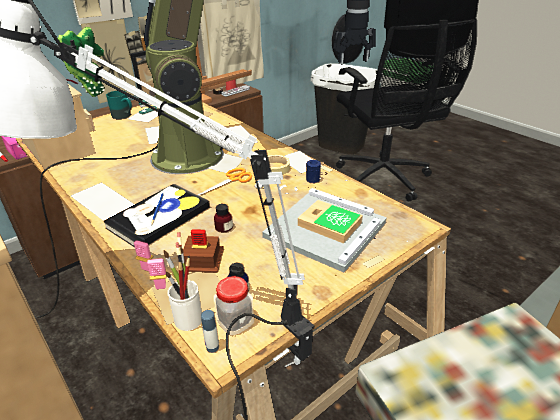

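The top view shows the board with the back bar along the top (192-270, 130-152) and the side bar at left (183-203, 165-240). The block, with green lino and a slot, is at (232,180). The key is in its stand at (361,232), and the pink look-alikes are at (415,222) and (413,255). In the scene view the lamp arm passes above the far-right part of the table. Next I'll fit the geometry from depth.

```bash
cat > fit.py <<'E'
from h import *
def rect(mask,P):
    n,l,s,c=cv2.connectedComponentsWithStats(mask.astype(np.uint8))
    out=[]
    for i in range(1,n):
        if s[i,4]<25: continue
        Q=P[l==i]; (cx,cy),(w,h),a=cv2.minAreaRect((Q[:,:2]*1000).astype(np.float32))
        out.append((s[i,4],np.round([cx,cy,w,h,a],1).tolist(),round(float(np.median(Q[:,2]))*1000,1)))
    return out
E
python3 - <<'E'
from fit import *
f=np.load("top.npz"); P,img=f["P"],f["img"]; Z=P[...,2]
roi=np.zeros(Z.shape,bool); roi[110:260,160:310]=1
for lo,hi in [(.010,.024),(.026,.0375),(.0375,.055)]: print(lo,rect(roi&(Z>lo)&(Z<hi),P))
for y in (190,200,215): print(y,(Z[y,175:300:3]*1000).round(0))
g=roi&(img[...,1].astype(int)>img[...,2]+50); print("green",rect(g,P))
hs=cv2.cvtColor(img,cv2.COLOR_BGR2HSV); red=((hs[...,0]<8)|(hs[...,0]>174))&(hs[...,1]>170)&(hs[...,2]>90)
r2=np.zeros_like(roi); r2[205:260,330:395]=1
print("red",rect(r2&red,P)); print("redtop",rect(r2&red&(Z>.08),P)); print("stand",rect(r2&(Z>.034)&(Z<.046),P))
print("all stand",rect(r2&(Z>.034),P)); print((Z[222:245:2,345:380:2]*1000).round(0))
r3=np.zeros_like(roi); r3[150:290,300:380]=1
print("bottles",rect(r3&(Z>.05),P))
r4=np.zeros_like(roi); r4[250:290,140:190]=1
print("sharp",rect(r4&(Z>.045),P))
big=cv2.resize(np.hstack([img[115:255,165:305],img[170:310,290:430]]),None,fx=2.8,fy=2.8,interpolation=cv2.INTER_CUBIC); cv2.imwrite("pics/c1.png",big)
print("high things near",rect((Z>.12)&(P[...,0]>.3)&(P[...,0]<.85)&(abs(P[...,1])<.45),P))
E
```

```text
0.01 [(np.int32(5424), [597.2, 57.4, 231.2, 230.6, 15.2], 18.1), (np.int32(54), [567.8, 56.6, 11.2, 24.9, 14.4], 18.6)]
0.026 [(np.int32(599), [701.5, 70.0, 20.7, 189.5, 15.6], 31.8), (np.int32(617), [555.1, 153.4, 190.4, 18.9, 15.4], 32.0)]
0.0375 [(np.int32(2209), [603.7, 66.0, 131.4, 99.9, 15.6], 43.8)]
190 [-1.  2.  1.  3. 32. 31. 34. 15. 18. 17. 18. 19. 39. 44. 46. 46. 44. 41.
 41. 44. 41. 48. 41. 41. 43. 38. 45. 17. 18. 23. 18. 22. 19. 17. 16. 17.
 19.  6.  0. -2.  1. -2.]
200 [-1.  0. -0. -1. -1. 32. 33. 31. 21. 14. 20. 24. 20. 41. 38. 42. 39. 40.
 44. 20. 41. 41. 44. 39. 44. 43. 44. 42. 23. 16. 17. 19. 18. 22. 16. 19.
 17. 20. -2.  4. -1. -3.]
215 [ 3. -1. -1.  0. -0.  2. 38. 31. 33. 18. 16. 21. 20. 15. 17. 17. 19. 19.
 19. 19. 17. 18. 22. 20. 22. 19. 16. 18. 20. 16. 18. 16. 18. 18. 18. 13.
 18. 22. 15. -0. -3. -1.]
green [(np.int32(28), [722.1, -11.3, 12.6, 15.0, 21.0], 31.9), (np.int32(139), [710.4, 34.4, 14.1, 64.3, 16.3], 32.1), (np.int32(134), [691.0, 107.5, 12.9, 67.2, 15.1], 31.8), (np.int32(25), [677.4, 154.3, 11.2, 11.3, 16.4], 31.9), (np.int32(1007), [622.1, 72.8, 7
[... 1482 characters left out ...]
7.  6.  1.]
 [ 5.  6. 11. 17. 39. 41. 43. 44. 45. 43. 39. 42. 42. 40.  6.  9. -3. -4.]]
bottles [(np.int32(68), [670.3, -270.9, 25.6, 10.1, 66.9], 67.7), (np.int32(165), [627.2, -236.7, 29.6, 30.5, 48.8], 66.9), (np.int32(121), [490.2, -243.2, 33.5, 14.1, 51.2], 84.2), (np.int32(159), [418.5, -133.2, 29.1, 29.1, 1.1], 66.7)]
sharp [(np.int32(307), [393.5, 207.1, 41.6, 42.5, 23.0], 57.9)]
high things near [(np.int32(10518), [555.6, -340.0, 530.8, 130.6, 21.8], 463.2), (np.int32(38), [650.6, -368.0, 9.8, 6.5, 34.3], 149.6), (np.int32(26), [637.4, -348.3, 14.1, 4.7, 61.5], 147.0), (np.int32(117), [622.6, -365.7, 16.3, 55.9, 23.3], 153.8), (np.int32(28), [583.2, -330.6, 7.1, 29.4, 65.8], 161.9)]
```

View pics/c1.png

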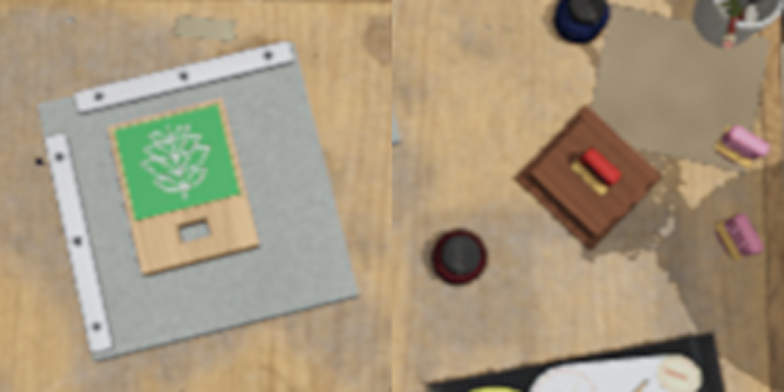

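The board fit gives a stop corner near (663.5, 173.8) with yaw about 15.4°. The block is nearly parallel, about 21 mm short in x and 38 mm short in y. I'll push +y with the open fingers spanning the edge, then +x.

```bash
cat >> h.py <<'E'
C=np.array([663.5,173.8]); YAW=15.4
def b2w(x,y):
    a=np.radians(YAW); return C+np.array([x*np.cos(a)-y*np.sin(a),x*np.sin(a)+y*np.cos(a)])
def to(xy,z,ang):
    """shift (mm) and turn (deg), tool axes, to TCP xy,z mm, tool y along ang deg (mod 180), pointing down"""
    p,r,o=tool(); Y=r.as_matrix()[:,1]; cur=np.degrees(np.arctan2(Y[1],Y[0]))
    print("TCP",(p*1000).round(1),"yaw",round(cur,1),"q",np.round(o["joint_pos"],2),"F",np.round(o["contact_force"],1),"t",round(o["t"],2))
    s=r.inv().apply(np.array([*xy,z])-p*1000)
    for a in (ang,ang+180):
        a=np.radians(a); y=np.array([np.cos(a),np.sin(a),0]); zz=np.array([0,0,-1.]); x=np.cross(y,zz)
        t=(r.inv()*R.from_matrix(np.stack([x,y,zz],1))).as_rotvec(degrees=True)
        print("shift mm",s.round(1),"turn",t.round(1))
E
python3 - <<'E'
from h import *
print(b2w(-86,-165)); to(b2w(-86,-165),120,YAW)
E
```

```text
[624.40455462  -8.1135678 ]
TCP [206.2 563.5 231.3] yaw 69.9 q [ 1.22  0.31 -0.05  1.21  0.    1.57] F [0.2 0.8 0.2] t 1.2
shift mm [-589.2 -393.1  111.3] turn [ 0.  -0.  54.5]
shift mm [-589.2 -393.1  111.3] turn [   0.     0.  -125.5]
```

Call:
apply_moves(rows=[[[-0.589,-0.393,0.05],[0,0,54.5]],[[-0.589,-0.393,0.05],[0,0,54.5]],[[-0.589,-0.393,0.05],[0,0,54.5]],[[-0.589,-0.393,0.05],[0,0,54.5]],[[-0.589,-0.393,0.05],[0,0,54.5]]], claw=0.0854)

```text
t: 1.7
eef_pos: [0.3543, 0.3606, 0.2138]
eef_rot: [0.0, 0.525, 0.851, 0.0]
contact_force: [1.8, 1.0, -0.4]
grip_width: 1.003
grasp_force: 0.0
```

```bash
python3 -c "
from h import *
to(b2w(-86,-165),120,YAW)"
```

```text
TCP [354.3 360.6 213.8] yaw 26.6 q [ 0.79  0.14 -0.3   1.12 -0.    1.9 ] F [ 1.8  1.  -0.4] t 1.7
shift mm [-450.7   76.3   93.8] turn [ 0.  -0.  11.2]
shift mm [-450.7   76.3   93.8] turn [ 0.000e+00  1.000e-01 -1.688e+02]
```

Call:
apply_moves(rows=[[[-0.451,0.076,0.03],[0,0,11.2]],[[-0.451,0.076,0.03],[0,0,11.2]],[[-0.451,0.076,0.03],[0,0,11.2]],[[-0.451,0.076,0.03],[0,0,11.2]],[[-0.451,0.076,0.03],[0,0,11.2]]])

```text
t: 2.2
eef_pos: [0.5028, 0.1598, 0.1975]
eef_rot: [0.0, 0.604, 0.797, 0.0]
contact_force: [-0.3, 1.3, 0.9]
grip_width: 0.998
grasp_force: 0.0
```

Call:
apply_moves(rows=[[[-0.2,0.03,0.03],[0,0,0]],[[-0.2,0.03,0.03],[0,0,0]],[[-0.2,0.03,0.03],[0,0,0]],[[-0.2,0.03,0.03],[0,0,0]],[[-0.2,0.03,0.03],[0,0,0]]])

```text
t: 2.7
eef_pos: [0.5863, -0.0277, 0.1662]
eef_rot: [0.001, 0.606, 0.795, -0.001]
contact_force: [-0.9, 0.4, -1.2]
grip_width: 0.998
grasp_force: 0.0
```

```bash
python3 -c "
from h import *
to(b2w(-86,-165),60,YAW)"
```

```text
TCP [586.3 -27.7 166.2] yaw 15.4 q [-0.05  0.32 -0.19  1.06 -0.    1.26] F [-0.9  0.4 -1.2] t 2.7
shift mm [  9.   42.  106.2] turn [-0.   0.1 -0. ]
shift mm [  9.   42.  106.2] turn [  0.2   0.  180. ]
```

Call:
apply_moves(rows=[[[0.009,0.042,0.04],[0,0,0]],[[0.009,0.042,0.08],[0,0,0]],[[0.009,0.042,0.12],[0,0,0]],[[0.009,0.042,0.146],[0,0,0]],[[0.009,0.042,0.146],[0,0,0]]])

```text
t: 3.2
eef_pos: [0.6189, -0.0019, 0.0172]
eef_rot: [-0.003, 0.603, 0.797, -0.002]
contact_force: [-0.6, 0.9, 0.9]
grip_width: 0.995
grasp_force: 0.0
```

```bash
python3 -c "
from h import *
to(b2w(-86,-111),20,YAW)"
```

```text
TCP [618.9  -1.9  17.2] yaw 15.8 q [-0.    0.51 -0.27  0.8   0.    1.29] F [-0.6  0.9  0.9] t 3.2
shift mm [46.6  4.  -2.8] turn [-0.4 -0.1  0.4]
shift mm [46.6  4.  -2.8] turn [   0.2   -0.7 -179.6]
```

Call:
apply_moves(rows=[[[0.008,0.002,-0.001],[0,0,0]],[[0.017,0.003,-0.001],[0,0,0.3]],[[0.026,0.003,-0.001],[0,0,0.3]],[[0.034,0.003,-0.001],[0,0,0.3]],[[0.04,0.003,-0.001],[0,0,0.3]]])

```text
t: 3.7
eef_pos: [0.6161, 0.0372, 0.0239]
eef_rot: [0.001, 0.606, 0.796, 0.001]
contact_force: [0.7, -2.4, 3.6]
grip_width: 1.004
grasp_force: 1.7
```

```bash
python3 -c "
from h import *
to(b2w(-86,-111),20,YAW)"
```

```text
TCP [616.1  37.2  23.9] yaw 15.4 q [ 0.06  0.5  -0.28  0.79 -0.    1.36] F [ 0.7 -2.4  3.6] t 3.7
shift mm [ 8.1 -4.   3.9] turn [0.2 0.1 0. ]
shift mm [ 8.1 -4.   3.9] turn [-1.0e-01  3.0e-01 -1.8e+02]
```

Call:
apply_moves(rows=[[[0.003,0,0],[0,0,0]],[[0.006,0,0],[0,0,0]],[[0.007,0,0],[0,0,0]],[[0.008,0,0],[0,0,0]],[[0.008,0,0],[0,0,0]]])

```text
t: 4.2
eef_pos: [0.6127, 0.0442, 0.0222]
eef_rot: [-0.0, 0.606, 0.796, -0.0]
contact_force: [0.3, -1.7, 1.7]
grip_width: 1.004
grasp_force: 1.4
```

Call:
apply_moves(rows=[[[0.001,0,0],[0,0,0]],[[0.002,0,0],[0,0,0]],[[0.002,0,0],[0,0,0]]])

```text
t: 4.5
eef_pos: [0.6121, 0.0463, 0.0222]
eef_rot: [-0.0, 0.606, 0.796, -0.0]
contact_force: [1.0, -2.5, 2.1]
grip_width: 1.003
grasp_force: 1.4
```

```bash
python3 -c "
from h import *
to(b2w(-86,-111),20,YAW)"
```

```text
TCP [612.1  46.3  22.2] yaw 15.4 q [ 0.08  0.49 -0.29  0.79  0.    1.38] F [ 1.  -2.5  2.1] t 4.5
shift mm [-1.7 -2.6  2.2] turn [-0. -0.  0.]
shift mm [-1.7 -2.6  2.2] turn [   0.   -0. -180.]
```

Still only friction force, so I'll keep pushing in small steps.

Call:
apply_moves(rows=[[[0.001,0,0],[0,0,0]],[[0.002,0,0],[0,0,0]],[[0.003,0,0],[0,0,0]],[[0.003,0,0],[0,0,0]]])

```text
t: 4.9
eef_pos: [0.6116, 0.0476, 0.0223]
eef_rot: [0.001, 0.606, 0.795, -0.001]
contact_force: [2.0, -8.7, 1.7]
grip_width: 0.999
grasp_force: 4.1
```

Run:
```python
from fit import *
img,d,P=world("top"); Z=P[...,2]; cv2.imwrite("pics/t2.png",img)
roi=np.zeros(Z.shape,bool); roi[110:260,160:310]=1
hs=cv2.cvtColor(img,cv2.COLOR_BGR2HSV)
g=roi&(hs[...,0]>45)&(hs[...,0]<85)&(hs[...,1]>110)
print([q for q in rect(g&np.isfinite(Z),P) if q[0]>300])
cv2.imwrite("pics/c2.png",cv2.resize(img[115:255,165:305],None,fx=4,fy=4,interpolation=cv2.INTER_CUBIC))
```

```text
[]
```

View pics/c2.png

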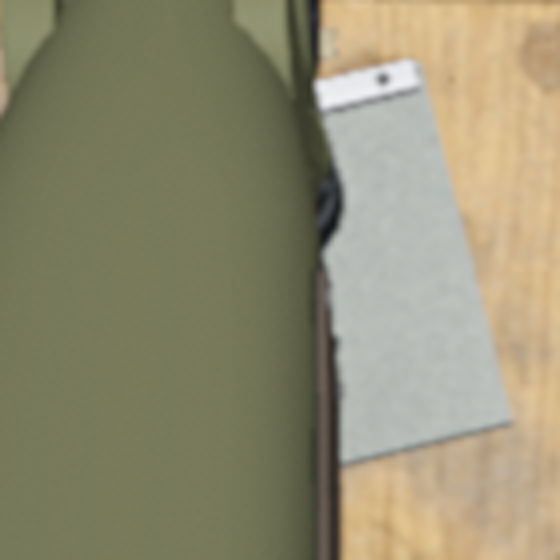

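The arm hides the block, but the force rise to 9 N says it has met the side bar. One firm push, then back off and lift.

Call:
apply_moves(rows=[[[0.0015,0,0],[0,0,0]],[[0.0015,0,0],[0,0,0]]])

```text
t: 5.15
eef_pos: [0.6116, 0.0476, 0.0223]
eef_rot: [0.002, 0.606, 0.795, -0.002]
contact_force: [2.4, -12.7, 0.9]
grip_width: 0.999
grasp_force: 6.2
```

Call:
apply_moves(rows=[[[-0.02,0,0],[0,0,0]],[[-0.03,0,-0.03],[0,0,0]],[[-0.05,-0.03,-0.07],[0,0,-8]],[[-0.05,-0.06,-0.08],[0,0,-16]],[[-0.05,-0.08,-0.08],[0,0,-24]]])

```text
t: 5.65
eef_pos: [0.5466, -0.0189, 0.1042]
eef_rot: [0.001, 0.425, 0.905, 0.001]
contact_force: [-0.8, 1.8, -0.0]
grip_width: 0.995
grasp_force: 0.0
```

```bash
python3 -c "
from h import *
to(b2w(-175,-55),100,YAW+90)"
```

```text
TCP [546.6 -18.9 104.2] yaw 39.7 q [-0.04  0.3  -0.37  0.9   0.    0.84] F [-0.8  1.8 -0. ] t 5.65
shift mm [95.5 30.9  4.3] turn [  0.1   0.1 -65.7]
shift mm [95.5 30.9  4.3] turn [ 1.000e-01 -1.000e-01  1.143e+02]
```

Call:
apply_moves(rows=[[[0.02,0.006,-0.01],[0,0,-8.5]],[[0.04,0.012,-0.01],[0,0,-17]],[[0.06,0.018,-0.01],[0,0,-25.5]],[[0.08,0.024,-0.01],[0,0,-34]],[[0.096,0.031,-0.01],[0,0,-42.5]]], claw=0.05)

```text
t: 6.15
eef_pos: [0.5086, 0.0766, 0.1118]
eef_rot: [-0.001, 0.067, 0.998, 0.001]
contact_force: [-0.2, -0.8, -0.8]
grip_width: 0.586
grasp_force: 0.0
```

Call:
apply_moves(rows=[[[0,0,0],[0,0,-8]],[[0,0,0],[0,0,-16]],[[0,0,0],[0,0,-23.2]],[[0,0,0],[0,0,-23.2]]])

```text
t: 6.55
eef_pos: [0.5093, 0.0758, 0.1119]
eef_rot: [-0.001, -0.132, 0.991, 0.001]
contact_force: [0.0, -0.1, 0.4]
grip_width: 0.585
grasp_force: 0.0
```

Run:
```python
from fit import *
to(b2w(-181,-50),24,YAW+90)
img,d,P=world("top"); Z=P[...,2]
roi=np.zeros(Z.shape,bool); roi[110:260,160:310]=1
hs=cv2.cvtColor(img,cv2.COLOR_BGR2HSV)
g=roi&(hs[...,0]>45)&(hs[...,0]<85)&(hs[...,1]>110)
print([q for q in rect(g&np.isfinite(Z),P) if q[0]>100])
c=cv2.resize(img[115:255,165:305],None,fx=4,fy=4,interpolation=cv2.INTER_CUBIC);cv2.imwrite("pics/c3.png",c)
```

```text
TCP [509.3  75.8 111.9] yaw 105.2 q [ 0.15  0.24 -0.43  0.9   0.   -0.12] F [ 0.  -0.1  0.4] t 6.55
shift mm [ 6.3  3.4 87.9] turn [ 0.1 -0.1 -0.2]
shift mm [ 6.3  3.4 87.9] turn [-1.000e-01 -2.000e-01  1.798e+02]
[(np.int32(254), [580.1, 62.4, 160.6, 27.7, 21.6], 45.1)]
```

View pics/c3.png

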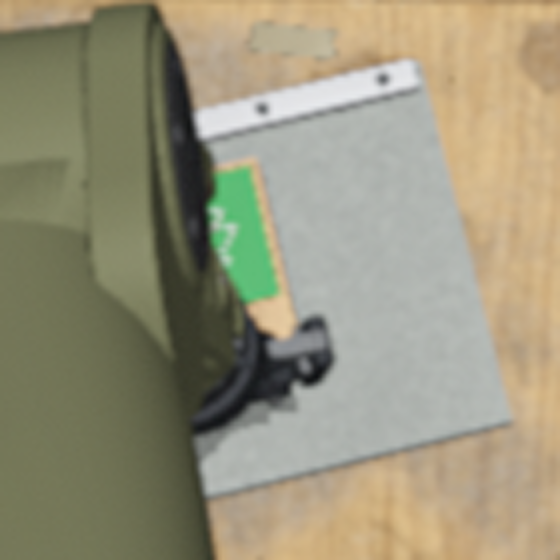

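Call:
apply_moves(rows=[[[0.006,0.003,0.025],[0,0,0]],[[0.006,0.003,0.05],[0,0,0]],[[0.006,0.003,0.075],[0,0,0]],[[0.006,0.003,0.086],[0,0,0]],[[0.006,0.003,0.086],[0,0,0]]])

```text
t: 7.1
eef_pos: [0.5019, 0.0762, 0.0248]
eef_rot: [-0.002, -0.131, 0.991, 0.0]
contact_force: [-0.2, 1.4, 0.3]
grip_width: 0.586
grasp_force: 0.0
```

Call:
apply_moves(rows=[[[-0.008,0,0],[0,0,0]],[[-0.016,0,0],[0,0,0]],[[-0.024,0,0],[0,0,0]],[[-0.032,0,0],[0,0,0]],[[-0.034,0,0],[0,0,0]]])

```text
t: 7.6
eef_pos: [0.5379, 0.0855, 0.0268]
eef_rot: [0.001, -0.132, 0.991, 0.0]
contact_force: [-2.8, -1.0, 1.9]
grip_width: 0.587
grasp_force: 1.5
```

```bash
python3 -c "
from h import *
to(b2w(-141,-50),24,YAW+90)"
```

```text
TCP [537.9  85.5  26.8] yaw 105.1 q [ 0.16  0.38 -0.46  0.73  0.   -0.11] F [-2.8 -1.   1.9] t 7.6
shift mm [-3.5  1.8  2.8] turn [-0.   0.1 -0.3]
shift mm [-3.5  1.8  2.8] turn [1.000e-01 0.000e+00 1.797e+02]
```

Call:
apply_moves(rows=[[[-0.0015,0,0],[0,0,0]],[[-0.003,0,0],[0,0,0]],[[-0.0045,0,0],[0,0,0]],[[-0.005,0,0],[0,0,0]]])

```text
t: 8.0
eef_pos: [0.5414, 0.0865, 0.0262]
eef_rot: [0.0, -0.132, 0.991, 0.0]
contact_force: [-1.9, -0.2, 1.8]
grip_width: 0.585
grasp_force: 1.4
```

Call:
apply_moves(rows=[[[-0.001,0,0],[0,0,0]],[[-0.002,0,0],[0,0,0]],[[-0.002,0,0],[0,0,0]]])

```text
t: 8.3
eef_pos: [0.5414, 0.0865, 0.0261]
eef_rot: [-0.002, -0.132, 0.991, -0.0]
contact_force: [-6.8, -1.8, 5.5]
grip_width: 0.587
grasp_force: 3.7
```

Call:
apply_moves(rows=[[[-0.0015,0,0],[0,0,0]],[[-0.002,0,0],[0,0,0]]])

```text
t: 8.5
eef_pos: [0.5414, 0.0865, 0.0258]
eef_rot: [-0.003, -0.132, 0.991, -0.0]
contact_force: [-13.7, -3.1, 11.8]
grip_width: 0.586
grasp_force: 6.8
```

Call:
apply_moves(rows=[[[0.015,0,0],[0,0,0]],[[0.03,0,-0.03],[0,0,0]],[[0.04,-0.02,-0.07],[0,0,0]],[[0.04,-0.06,-0.1],[0,0,0]],[[0.04,-0.1,-0.13],[0,0,0]]])

```text
t: 9.0
eef_pos: [0.5336, -0.02, 0.1584]
eef_rot: [0.001, -0.133, 0.991, -0.0]
contact_force: [2.1, 0.2, -0.9]
grip_width: 0.584
grasp_force: 0.0
```

```bash
python3 -c "
from h import *
to([490,-243.5],190,YAW+90)
f=np.load('top.npz');P=f['P'].reshape(-1,3)
m=(np.hypot(P[:,0]-490,P[:,1]+243)<110)&(P[:,2]>.15)
print(m.sum(),P[m].min(0) if m.any() else '')
img,d,P=world('scene');P=P.reshape(-1,3)
for r in (80,130,200):
  m=(np.hypot(P[:,0]-.490,P[:,1]+.243)<r/1000)&(P[:,2]>.15);print(r,m.sum(),P[m][:,2].min() if m.any() else '',np.median(P[m],0) if m.any() else '')
"
```

```text
TCP [533.6 -20.  158.4] yaw 105.2 q [-0.04  0.23 -0.33  1.01  0.   -0.3 ] F [ 2.1  0.2 -0.9] t 9.0
shift mm [ 100.7 -204.2  -31.8] turn [-0.   0.2 -0.2]
shift mm [ 100.7 -204.2  -31.8] turn [2.000e-01 1.000e-01 1.798e+02]
0 
80 0  
130 681 0.1506758894687702 [ 0.55245007 -0.34743545  0.46139847]
200 8551 0.15009329499820656 [ 0.524101   -0.34192268  0.45139167]
```

Call:
apply_moves(rows=[[[0.02,-0.04,0],[0,0,-8]],[[0.04,-0.08,0],[0,0,-16]],[[0.06,-0.11,0],[0,0,-24]],[[0.06,-0.11,0],[0,0,-33]],[[0.06,-0.11,0],[0,0,-33]]], claw=0.05)

```text
t: 9.55
eef_pos: [0.5038, -0.1424, 0.1565]
eef_rot: [0.001, -0.407, 0.913, -0.0]
contact_force: [-0.2, 0.8, -0.4]
grip_width: 0.583
grasp_force: 0.0
```

Run:
```python
from fit import *
to([490,-243.5],105,138.5)
img,d,P=world("top"); Z=P[...,2]; np.savez("top2.npz",img=img,P=P)
roi=np.zeros(Z.shape,bool); roi[110:260,160:310]=1
for lo,hi in [(.026,.0365),(.0365,.055)]: print(lo,[q for q in rect(roi&(Z>lo)&(Z<hi),P) if q[0]>100])
cv2.imwrite("pics/c4.png",cv2.resize(img[115:255,165:305],None,fx=4,fy=4,interpolation=cv2.INTER_CUBIC))
f=np.load('top.npz');A=f['P'].reshape(-1,3)
img,d,Q=world('scene'); A=np.vstack([A,Q.reshape(-1,3)]); A=A[np.isfinite(A).all(1)]
b=np.array([.49,-.243]);b/=np.linalg.norm(b)
for zl in (.15,.2,.25,.3,.35,.4,.45,.5,.55):
    m=(A[:,2]>zl)&(A[:,2]<zl+.05); X=A[m]; X=X[(X[:,1]<-.2)&(X[:,0]>.2)]
    if len(X)>20:
        s=X[:,:2]@b; n=X[:,0]*b[1]-X[:,1]*b[0]; k=np.abs(n)<.12
        print(zl,k.sum(),'min s',np.percentile(s[k],1) if k.any() else '', 'min |n| for s<.6', np.abs(n[s<.62]).min() if (s<.62).any() else '')
```

```text
TCP [ 503.8 -142.4  156.5] yaw 138.0 q [-0.28  0.21 -0.35  1.    0.   -1.11] F [-0.2  0.8 -0.4] t 9.55
shift mm [ 84.5 -57.3  51.4] turn [-0.1  0.1 -0.5]
shift mm [ 84.5 -57.3  51.4] turn [1.000e-01 1.000e-01 1.795e+02]
0.026 [(np.int32(508), [701.3, 69.9, 19.8, 189.4, 14.9], 31.9), (np.int32(568), [555.6, 153.7, 191.3, 18.3, 15.7], 31.8)]
0.0365 [(np.int32(2212), [614.5, 109.1, 132.2, 101.7, 15.0], 43.7)]
0.15 367 min s 0.6560970487410894 min |n| for s<.6 
0.2 25 min s 0.7531425004904735 min |n| for s<.6 
0.25 123 min s 0.7478723448904325 min |n| for s<.6 
0.3 299 min s 0.740080314409677 min |n| for s<.6 
0.35 2194 min s 0.6952087704178558 min |n| for s<.6 0.17879276994462207
0.4 2148 min s 0.6479975982796665 min |n| for s<.6 0.12514075632138072
0.45 1580 min s 0.5137026509774576 min |n| for s<.6 0.1133865228478731
0.5 52 min s 0.6163957932986814 min |n| for s<.6 0.11443841243069627
0.55 0 min s  min |n| for s<.6 0.171023999553511
```

View pics/c4.png

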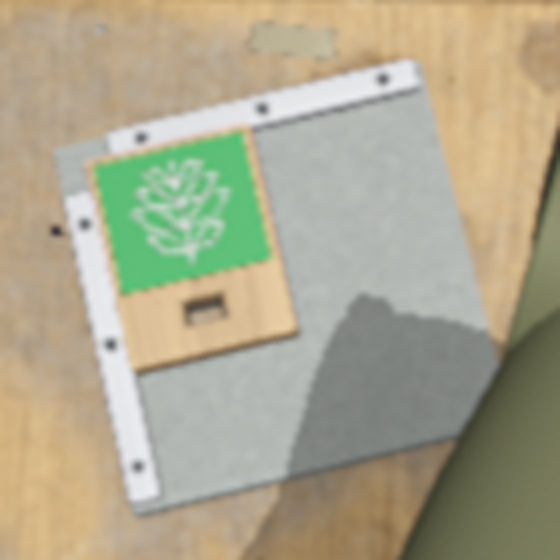

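The block is flush: its centre in the board frame is (-64.4, -49.4), against a home of (-65, -50). Next, hover over the key and look with the wrist camera.

Call:
apply_moves(rows=[[[0.04,-0.025,0.01],[0,0,0]],[[0.07,-0.045,0.025],[0,0,0]],[[0.0845,-0.057,0.04],[0,0,0]],[[0.0845,-0.057,0.04],[0,0,0]],[[0.0845,-0.057,0.04],[0,0,0]]])

```text
t: 10.15
eef_pos: [0.4896, -0.2414, 0.1161]
eef_rot: [-0.0, -0.407, 0.913, 0.001]
contact_force: [-0.6, 0.1, 0.3]
grip_width: 0.586
grasp_force: 0.0
```

```bash
cat >> h.py <<'E'
def wcal():
    c=robot.get_calibration("wrist"); return np.array(c["mtx"]),np.array(c["mount"])
def wrist():
    p,r,o=tool(); img,d=robot.capture("wrist"); K,M=wcal()
    v,u=np.mgrid[:420,:560]; x=(u-K[0,2])/K[0,0]; y=(v-K[1,2])/K[1,1]
    th=np.hypot(x,y)+1e-9; s=np.tan(th)/th
    Q=np.stack([x*s*d,-y*s*d,-d],-1); Q[(d==0)|(th>1.4)]=np.nan
    Tl=Q@M[:3,:3].T+M[:3,3]
    return img,Tl,r.apply(Tl.reshape(-1,3)).reshape(Tl.shape)+p
def redmask(img):
    hs=cv2.cvtColor(img,cv2.COLOR_BGR2HSV)
    return ((hs[...,0]<6)|(hs[...,0]>176))&(hs[...,1]>170)&(hs[...,2]>80)
E
python3 - <<'E'
from fit import *
to([490,-243.5],54,138.5)
K,M=wcal(); print(K.round(1),M.round(3))
img,Tl,W=wrist(); cv2.imwrite("pics/w1.png",img)
m=redmask(img); Z=W[...,2]
print("world",rect(m&(Z>.08)&(Z<.092),W)); print("tool",rect(m&(Z>.08)&(Z<.092),Tl))
print("standtop", [q for q in rect((Z>.037)&(Z<.046)&(np.hypot(W[...,0]-.49,W[...,1]+.243)<.06),W) if q[0]>200])
E
```

```text
TCP [ 489.6 -241.4  116.1] yaw 138.1 q [-0.46  0.29 -0.36  0.93  0.   -1.3 ] F [-0.6  0.1  0.3] t 10.15
shift mm [ 1.3 -1.7 62.1] turn [ 0.1  0.  -0.4]
shift mm [ 1.3 -1.7 62.1] turn [ 0.000e+00 -1.000e-01  1.796e+02]
[[325.2   0.  280.4]
 [  0.  325.2 208.2]
 [  0.    0.    1. ]] [[-0.     0.956  0.293  0.075]
 [ 1.    -0.     0.001  0.   ]
 [ 0.001  0.293 -0.956 -0.143]
 [ 0.     0.     0.     1.   ]]
world [(np.int32(1048), [489.5, -242.1, 33.3, 11.6, 47.4], 86.9), (np.int32(199), [673.2, -305.4, 9.7, 41.6, 34.3], 89.1)]
tool [(np.int32(1048), [0.6, -0.3, 33.3, 11.6, 0.7], 29.2), (np.int32(199), [-75.1, -179.4, 9.7, 41.6, 13.7], 26.9)]
standtop [(np.int32(8434), [490.2, -241.7, 75.0, 74.1, 46.9], 42.6)]
```

View pics/w1.png

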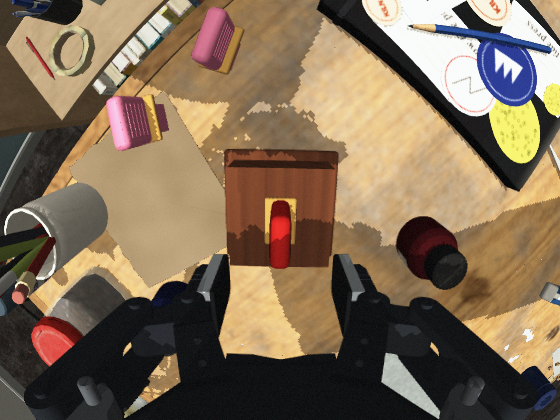

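The wrist view shows the red key grip centred between the fingers at (280,235), within 1 mm, with nothing else near. Descending to grasp.

Call:
apply_moves(rows=[[[0.0005,0,0.02],[0,0,0.7]],[[0.0005,0,0.04],[0,0,0.7]],[[0.0005,0,0.056],[0,0,0.7]],[[0.0005,0,0.063],[0,0,0.7]],[[0.0005,0,0.063],[0,0,0.7]]])

```text
t: 10.7
eef_pos: [0.4891, -0.2415, 0.0531]
eef_rot: [-0.0, -0.403, 0.915, 0.0]
contact_force: [-0.1, 0.1, 0.1]
grip_width: 0.587
grasp_force: 0.0
```

Call:
apply_moves(rows=[[[0,0,0],[0,0,0]],[[0,0,0],[0,0,0]],[[0,0,0],[0,0,0]],[[0,0,0],[0,0,0]],[[0,0,0],[0,0,0]]], claw=0.0)

```text
t: 11.2
eef_pos: [0.49, -0.2429, 0.0544]
eef_rot: [0.001, -0.402, 0.916, -0.001]
contact_force: [-0.0, 1.3, 5.6]
grip_width: 0.129
grasp_force: 59.0
```

Call:
apply_moves(rows=[[[0,0,0],[0,0,0]],[[0,0,-0.01],[0,0,0]],[[0,0,-0.025],[0,0,0]],[[0,0,-0.04],[0,0,0]],[[0,0,-0.052],[0,0,0]]])

```text
t: 11.7
eef_pos: [0.4892, -0.2428, 0.1065]
eef_rot: [0.0, -0.402, 0.916, -0.0]
contact_force: [0.0, 0.1, -0.9]
grip_width: 0.135
grasp_force: 58.4
```

```bash
python3 -c "
from h import *
to([490,-243.5],110,137.4);print(tool()[2]['grip_width'],tool()[2]['grasp_force'])"
```

```text
TCP [ 489.2 -242.8  106.5] yaw 137.4 q [-0.46  0.3  -0.37  0.91 -0.   -1.29] F [ 0.   0.1 -0.9] t 11.7
shift mm [-0.  -1.1 -3.5] turn [-0. -0.  0.]
shift mm [-0.  -1.1 -3.5] turn [   0.   -0. -180.]
0.13522694490631773 58.388065695762634
```

Grasped and lifted. Carrying it to a hover offset 50 mm along board +y, so the wrist camera can see the slot.

Call:
apply_moves(rows=[[[0,0,-0.015],[0,0,0]],[[0,0,-0.018],[0,0,0]]])

```text
t: 11.9
eef_pos: [0.4901, -0.2432, 0.1253]
eef_rot: [0.001, -0.402, 0.916, -0.001]
contact_force: [1.8, -0.4, -0.8]
grip_width: 0.128
grasp_force: 58.4
```

```bash
python3 -c "
from h import *
print(b2w(-105,0),b2w(-105,-50));to(b2w(-105,0),125,YAW+180)"
```

```text
[562.26998256 145.91660766] [575.54778843  97.71183745]
TCP [ 490.1 -243.2  125.3] yaw 137.4 q [-0.46  0.28 -0.34  0.94 -0.   -1.29] F [ 1.8 -0.4 -0.8] t 11.9
shift mm [-335.4  210.2   -0. ] turn [ -0.2  -0.  -58. ]
shift mm [-335.4  210.2   -0. ] turn [ -0.    0.2 122. ]
```

Call:
apply_moves(rows=[[[-0.035,0.022,0],[0,0,-6]],[[-0.07,0.044,0],[0,0,-12]],[[-0.105,0.066,0],[0,0,-18]],[[-0.14,0.088,0],[0,0,-24]],[[-0.175,0.11,0],[0,0,-30]]])

```text
t: 12.4
eef_pos: [0.5263, -0.0378, 0.123]
eef_rot: [-0.0, -0.627, 0.779, 0.0]
contact_force: [0.3, -0.1, -1.2]
grip_width: 0.13
grasp_force: 58.5
```

```bash
python3 -c "
from h import *
to(b2w(-105,0),125,YAW+180)"
```

```text
TCP [526.3 -37.8 123. ] yaw 167.7 q [-0.07  0.25 -0.39  0.93 -0.   -1.43] F [ 0.3 -0.1 -1.2] t 12.4
shift mm [-187.2    4.1   -2. ] turn [  0.   -0.  -27.7]
shift mm [-187.2    4.1   -2. ] turn [ -0.   -0.  152.3]
```

Call:
apply_moves(rows=[[[-0.04,0.001,-0.002],[0,0,-6]],[[-0.08,0.002,-0.002],[0,0,-12]],[[-0.12,0.003,-0.002],[0,0,-18]],[[-0.16,0.004,-0.002],[0,0,-24]],[[-0.187,0.004,-0.002],[0,0,-27.7]]])

```text
t: 12.9
eef_pos: [0.5632, 0.1466, 0.1249]
eef_rot: [-0.0, 0.796, -0.606, -0.0]
contact_force: [-0.1, -0.9, -0.4]
grip_width: 0.129
grasp_force: 58.5
```

Call:
apply_moves(rows=[[[0,0,0],[0,0,0]],[[0,0,0],[0,0,0]]])

```text
t: 13.1
eef_pos: [0.5628, 0.1443, 0.1247]
eef_rot: [0.001, 0.794, -0.608, -0.0]
contact_force: [-0.7, -0.6, -1.1]
grip_width: 0.129
grasp_force: 58.6
```

Run:
```python
from fit import *
to(b2w(-105,-50),125,YAW+180)
img,Tl,W=wrist(); cv2.imwrite("pics/w2.png",img); np.savez("w2.npz",img=img,Tl=Tl,W=W)
m=redmask(img); print("red tool",[q for q in rect(m&np.isfinite(Tl[...,2]),Tl) if q[0]>200])
B=(W[...,:2]*1000-C)@np.array([b2w(1,0)-C,b2w(0,1)-C]).T; Z=W[...,2]*1000
near=(abs(B[...,0]+105)<18)&(abs(B[...,1]+50)<24)
print("slot px",near.sum(),[(q[0],q[1],q[2]) for q in rect(near&(Z<36),Tl)])
blk=(Z>38)&(Z<48)&(B[...,0]<5)&(B[...,0]>-150)&(B[...,1]<6)&(B[...,1]>-115); print("block world",[q for q in rect(blk,W) if q[0]>500])
```

```text
TCP [562.8 144.3 124.7] yaw -164.8 q [ 0.25  0.34 -0.26  0.97 -0.   -1.58] F [-0.7 -0.6 -1.1] t 13.1
shift mm [48.3 -0.1 -0.3] turn [ 0.1 -0.  -0.2]
shift mm [48.3 -0.1 -0.3] turn [-0.000e+00 -1.000e-01  1.798e+02]
red tool [(np.int32(2364), [-59.2, -2.8, 152.2, 12.1, 2.9], -32.0)]
slot px 3494 [(np.int32(819), [44.4, -0.3, 25.9, 16.7, 0.3], 124.4)]
block world [(np.int32(23262), [613.6, 111.0, 130.9, 100.1, 15.1], 44.7)]
```

View pics/w2.png

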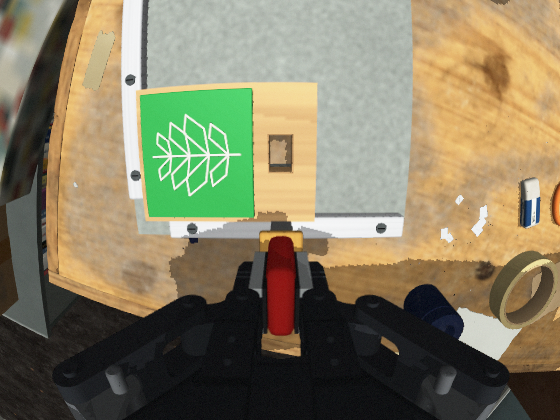

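The wrist view shows the block flush against both bars, the slot at (280,153), and the key held at (281,285). Next I'll get the slot mouth and the key position accurately in tool axes.

Run:
```python
from fit import *
f=np.load("w2.npz"); img,Tl,W=f["img"],f["Tl"],f["W"]
m=redmask(img)
for a,b in [(-36,-29),(-29,-20),(-20,0)]:
  print("red",a,[q for q in rect(m&(Tl[...,2]*1000>a)&(Tl[...,2]*1000<b)&(abs(Tl[...,0])<.04),Tl) if q[0]>60])
hs=cv2.cvtColor(img,cv2.COLOR_BGR2HSV)
br=np.zeros(m.shape,bool); br[225:260,250:310]=1
br&=(hs[...,1]>130)&(hs[...,0]>12)&(hs[...,0]<32)&(abs(Tl[...,2]-.009)<.012); print("brass",[q for q in rect(br,Tl)])
# slot mouth: homography-like, pixel rays to plane z_tool of wood top
g=cv2.cvtColor(img,cv2.COLOR_BGR2GRAY)[120:190,255:305]; 
wood=np.median(Tl[140:165,296:310,2]); K,M=wcal(); print("wood plane tool z",wood)
dark=(hs[...,2]<0.72*np.median(hs[140:165,296:310,2])); dz=(Tl[...,2]>wood+.006)
box=np.zeros(m.shape,bool); box[125:185,258:304]=1
hole=(dz&box)
c=np.argwhere(hole); print("px rows",np.percentile(c[:,0],[1,99]),"cols",np.percentile(c[:,1],[1,99]),hole.sum())
ed=[]
v,u=c[:,0],c[:,1]; x=(u-K[0,2])/K[0,0]; y=(v-K[1,2])/K[1,1]; th=np.hypot(x,y); s=np.tan(th)/th
D=np.stack([x*s,-y*s,-np.ones(len(s))],1)@M[:3,:3].T; t=(wood-M[2,3])/D[:,2]; Q=M[:3,3]+D*t[:,None]
print("mouth",cv2.minAreaRect((Q[:,:2]*1000).astype(np.float32)))
cv2.imwrite("pics/w2c.png",cv2.resize(img[110:270,220:340],None,fx=4,fy=3.7,interpolation=cv2.INTER_CUBIC))
```

```text
red -36 [(np.int32(1742), [-0.1, 0.1, 10.8, 33.2, 89.8], -32.5)]
red -29 [(np.int32(170), [15.9, -0.7, 8.6, 1.9, 82.8], -24.9)]
red -20 [(np.int32(376), [15.3, 0.5, 3.1, 10.4, 4.2], -10.5)]
brass [(np.int32(521), [11.5, 0.1, 10.6, 21.9, 0.8], 7.2)]
wood plane tool z nanTraceback (most recent call last):
  File "<stdin>", line 15, in <module>
    return _quantile_unchecked(
        a, q, axis, out, overwrite_input, method, keepdims, weights)
    return _ureduce(a,
                    func=_quantile_ureduce_func,
    ...<5 lines>...
                    overwrite_input=overwrite_input,
                    method=method)
    r = func(a, **kwargs)
    result = _quantile(arr,
                       quantiles=q,
    ...<2 lines>...
                       out=out,
                       weights=wgt)
    previous = arr[previous_indexes]
               ~~~^^^^^^^^^^^^^^^^^^
IndexError: index 0 is out of bounds for axis 0 with size 0
```

Run:
```python
from fit import *
f=np.load("w2.npz"); img,Tl,W=f["img"],f["Tl"],f["W"]; K,M=wcal()
wood=np.nanmedian(Tl[140:165,296:310,2]); print("wood",wood)
box=np.zeros(img.shape[:2],bool); box[125:185,258:304]=1
hs=cv2.cvtColor(img,cv2.COLOR_BGR2HSV)[...,2].astype(float); lv=np.median(hs[140:165,296:310])
for name,h in [("depth",box&(Tl[...,2]>wood+.006)),("dark",box&(hs<.8*lv))]:
    c=np.argwhere(cv2.morphologyEx(h.astype(np.uint8),cv2.MORPH_OPEN,np.ones((3,3)))>0)
    v,u=c[:,0],c[:,1]; x=(u-K[0,2])/K[0,0]; y=(v-K[1,2])/K[1,1]; th=np.hypot(x,y); s=np.tan(th)/th
    D=np.stack([x*s,-y*s,-np.ones(len(s))],1)@M[:3,:3].T; t=(wood-M[2,3])/D[:,2]; Q=M[:3,3]+D*t[:,None]
    print(name,len(c),cv2.minAreaRect((Q[:,:2]*1000).astype(np.float32)))
```

```text
wood 0.08228491097812049
depth 816 ((46.1065559387207, -0.2957797050476074), (24.687471389770508, 15.450305938720703), 0.011502126231789589)
dark 684 ((45.74934387207031, -0.2860393524169922), (16.758676528930664, 25.40540313720703), 89.99826049804688)
```

Call:
apply_moves(rows=[[[0.02,0,0],[0,0,0]],[[0.038,-0.0004,0],[0,0,0]],[[0.0462,-0.0004,0.01],[0,0,0]],[[0.0462,-0.0004,0.02],[0,0,0]],[[0.0462,-0.0004,0.026],[0,0,0]]])

```text
t: 13.65
eef_pos: [0.5746, 0.099, 0.0976]
eef_rot: [0.001, 0.794, -0.608, -0.001]
contact_force: [0.3, 0.4, -1.8]
grip_width: 0.132
grasp_force: 58.6
```

Call:
apply_moves(rows=[[[0,0,0],[0,0,0]],[[0,0,0],[0,0,0]]])

```text
t: 13.85
eef_pos: [0.5753, 0.1, 0.0989]
eef_rot: [0.0, 0.794, -0.608, -0.0]
contact_force: [-0.4, -0.6, -0.9]
grip_width: 0.133
grasp_force: 58.6
```

Run:
```python
from fit import *
to(b2w(-105,-48),99,YAW+180)
img,Tl,W=wrist(); np.savez("w3.npz",img=img,Tl=Tl,W=W)
cv2.imwrite("pics/w3c.png",cv2.resize(img[130:270,210:350],None,fx=4,fy=4,interpolation=cv2.INTER_CUBIC))
B=(W[...,:2]*1000-C)@np.array([b2w(1,0)-C,b2w(0,1)-C]).T; Z=W[...,2]*1000
blk=(Z>38)&(Z<48)&(B[...,0]<5)&(B[...,0]>-150)&(B[...,1]<8)&(B[...,1]>-115); print("block tool",[q for q in rect(blk,Tl) if q[0]>500])
```

```text
TCP [575.3 100.   98.9] yaw -164.8 q [ 0.17  0.37 -0.28  0.92  0.   -1.66] F [-0.4 -0.6 -0.9] t 13.85
shift mm [ 0.3  0.4 -0.1] turn [ 0.   0.  -0.2]
shift mm [ 0.3  0.4 -0.1] turn [ 0.000e+00 -1.000e-01  1.798e+02]
block tool [(np.int32(21484), [-0.8, -40.0, 101.5, 131.1, 0.0], 53.9)]
```

View pics/w3c.png

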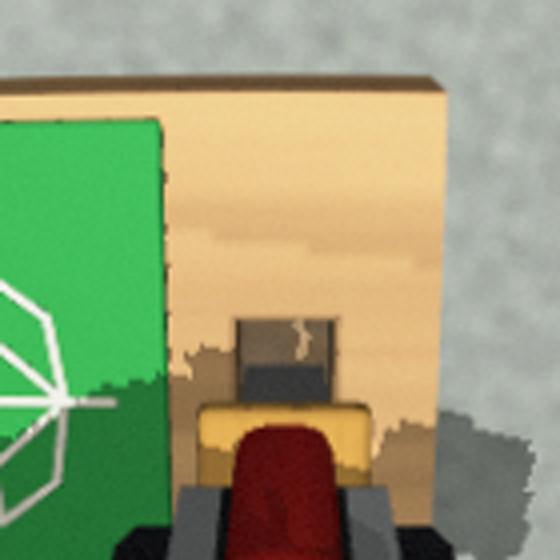

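The wrist view shows the dark shank foot (240-330, 365-400) centred over the slot (237-338, from 320). I'll lower it slowly and watch the force.

Call:
apply_moves(rows=[[[-0.0003,0,0.004],[0,0,0]],[[-0.0003,0,0.008],[0,0,0]],[[-0.0003,0,0.012],[0,0,0]],[[-0.0003,0,0.015],[0,0,0]],[[-0.0003,0,0.018],[0,0,0]]])

```text
t: 14.4
eef_pos: [0.5755, 0.0998, 0.0809]
eef_rot: [0.0, 0.794, -0.608, -0.0]
contact_force: [-0.3, -0.4, -0.9]
grip_width: 0.129
grasp_force: 58.6
```

Call:
apply_moves(rows=[[[0,0,0.004],[0,0,0]],[[0,0,0.008],[0,0,0]],[[0,0,0.012],[0,0,0]],[[0,0,0.015],[0,0,0]],[[0,0,0.018],[0,0,0]]])

```text
t: 14.9
eef_pos: [0.5757, 0.0998, 0.063]
eef_rot: [0.0, 0.794, -0.608, -0.0]
contact_force: [0.3, -0.2, -1.5]
grip_width: 0.129
grasp_force: 58.6
```

No resistance. 8.5 mm remain.

Call:
apply_moves(rows=[[[0,0,0.003],[0,0,0]],[[0,0,0.005],[0,0,0]],[[0,0,0.007],[0,0,0]],[[0,0,0.008],[0,0,0]],[[0,0,0.008],[0,0,0]]])

```text
t: 15.4
eef_pos: [0.5756, 0.0998, 0.0552]
eef_rot: [0.0, 0.794, -0.608, -0.0]
contact_force: [-0.4, -0.7, -2.1]
grip_width: 0.131
grasp_force: 58.6
```

Call:
apply_moves(rows=[[[0,0,0.001],[0,0,0]],[[0,0,0.0015],[0,0,0]],[[0,0,0.0015],[0,0,0]]])

```text
t: 15.7
eef_pos: [0.5759, 0.0998, 0.0545]
eef_rot: [-0.0, 0.794, -0.608, 0.0]
contact_force: [-2.1, -0.6, 4.6]
grip_width: 0.129
grasp_force: 59.5
```

The collar is on the block (the vertical force changed sign). Releasing and retreating.

Call:
apply_moves(rows=[[[0,0,0],[0,0,0]],[[0,0,0],[0,0,0]],[[0,0,0],[0,0,0]],[[0,0,0],[0,0,0]]], claw=0.04)

```text
t: 16.1
eef_pos: [0.5757, 0.0998, 0.0537]
eef_rot: [0.0, 0.794, -0.608, -0.0]
contact_force: [0.0, 0.1, 0.4]
grip_width: 0.47
grasp_force: 0.0
```

Call:
apply_moves(rows=[[[0,0,-0.015],[0,0,0]],[[0,0,-0.035],[0,0,0]],[[0,0,-0.06],[0,0,0]],[[0,0,-0.09],[0,0,0]],[[0,0,-0.09],[0,0,0]]])

```text
t: 16.6
eef_pos: [0.5785, 0.1003, 0.1481]
eef_rot: [-0.003, 0.794, -0.608, 0.002]
contact_force: [0.8, 0.2, 0.4]
grip_width: 0.469
grasp_force: 0.0
```

Run:
```python
from fit import *
print(tool()[2]["grip_width"],tool()[2]["contact_force"])
img,Tl,W=wrist(); cv2.imwrite("pics/w4.png",img)
B=(W[...,:2]*1000-C)@np.array([b2w(1,0)-C,b2w(0,1)-C]).T; Z=W[...,2]*1000; BZ=np.dstack([B/1000,Z/1000])
bx=(B[...,0]<5)&(B[...,0]>-150)&(B[...,1]<8)&(B[...,1]>-115)
print("block (board frame)",[q for q in rect(bx&(Z>39)&(Z<47.5),BZ) if q[0]>500])
m=redmask(img)
print("red",[q for q in rect(bx&m&(Z>70),BZ) if q[0]>100])
print("bars",[q for q in rect((Z>27)&(Z<37)&(abs(B+50)<190).all(-1),BZ) if q[0]>900])
```

```text
0.4693067246866112 [0.75254764 0.19789646 0.42267939]
block (board frame) [(np.int32(16785), [-64.7, -47.3, 100.8, 131.0, 89.9], 44.9)]
red [(np.int32(814), [-104.2, -48.1, 32.2, 11.0, 89.6], 86.9)]
bars [(np.int32(3765), [8.4, -107.6, 19.9, 188.1, 0.2], 32.5), (np.int32(1075), [-100.7, 13.8, 73.6, 17.8, 4.2], 32.5)]
```

View pics/w4.png

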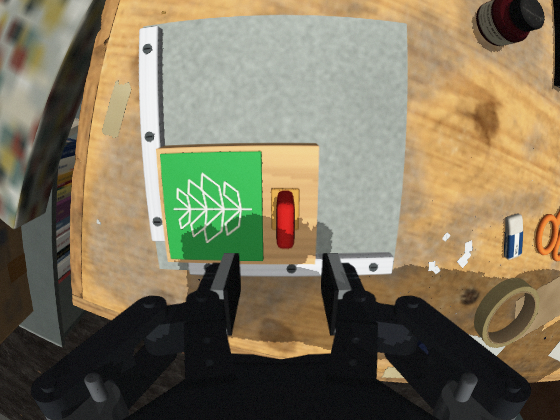

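The wrist view shows the key upright in the block at (285,218), its collar seated (grip top at 86.9 mm, 87 expected), and the block tight against both bars. The gripper is clear, so I'm handing in.

```bash
python3 -c "
from station import robot
print(robot.sign_off())"
```

```text
the job is handed in; nothing more can be done
None
```

The block is flush against both stop bars, the key stands through it with its collar seated, the arm is clear, and the job was handed in at about 16.7 s; no verdict was returned. I stayed clear of the ink bottles and sharpener but did not re-measure them at the end.

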